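# Seat a label holder in the sprung bracket of a test frame

## Robot

A 6-joint arm with a two-finger parallel gripper is mounted at the origin on the work surface. World frame = base frame: x ahead of the robot, y to its left, z up, the work surface at z = 0. Lengths are in m, angles in rad, forces in N, time in s.
With the tool pointing down it reaches from about 0.375 to 0.9 m from the base axis. Payload 3.1 kg.
Tool frame: the origin (TCP) lies between the finger pads; the fingertips stand 8 mm ahead of it and the grasp point (between the pads) lies 11 mm behind it; z points along the fingers, y is the line along which they close (so a half turn about z gives the same grasp; the last joint's range is limited). The gripper opens to 85 mm and grips with 20 to 120 N. Pads are 22 mm wide; open, the fingers measure 114 mm over their backs; the gripper's body (76 mm by 85 mm) begins 54 mm behind the grasp point. The pads swing forward as they close: fully open they stand 13 mm farther back than shut.
Start: joints at [-0.178, 0.527, 1.433, -0, 1.181, -0.178], TCP at [0.625, 0, 0.239] pointing down, gripper open.
Joint ranges: [-3.08, 3.08], [-0.75, 2.2], [0.22, 2.44], [-1.43, 4.57], [0, 2.65], [-2.85, 2.85]. Speed limits (rad/s): [2.79, 2.79, 3.14, 3.14, 3.14, 3.14].

## Interface

Orientations are given as a unit quaternion [x, y, z, w].
In Python, from station import readout, cams, sign_off gives the robot as it stands.
- The arm moves only by the tool send_rows, never from a script. Its argument "commands" is text: rows parted by semicolons, each of 5 numbers parted by spaces: the finger opening in mm, from 0 to 85.4, then the shift along the tool's x, y, z each as a share of 0.02 m, from -1 to 1, then the turn about the tool's z as a share of 4 degrees, from -1 to 1. In form: grip dx dy dz spin; .... A call has 1 to 20 rows; each row shifts and turns the commanded pose from where the row before left it, along the tool's axes as they then stand; what a row does not reach is not made up. A row lasts 1/12 s, in which the tool goes at most 41.7 mm and 7.16 degrees, less where a joint would pass 70% of its speed; a pose out of reach is approached as far as the arm can. A call with a number of a shift or a turn outside -1 to 1 is refused whole. A call with a gripper value outside its range is refused whole. The fingers move at their own pace and stop on an object; "grip_force" is the grip in N (left out, the last holds). Time passes only in rows, so rows that do not move let the fingers close. It gives the time, the measured TCP pose, the force, the opening and the grip force at its end, in the units of the state.
- readout.sense(): the state, without advancing time (a new reading comes with each control period).
- cams.snapshot(name): name is "scene" or "side" or "wrist"; returns a dict with "pixels" (480x640x3 uint8, red, green, blue), "intrinsics" (3x3 intrinsics, pixels), "eye" and "rotation" of the camera in the world. Camera axes: x right, y down, z forward; pixel columns grow to the right and rows downward; lengths in m; the calibration is good to about 2 mm. The wrist camera is an equidistant fisheye: a pixel r from the principal point sees the ray r / f radians off the axis. A picture is of the moment at which its call begins. There is no depth.
- sign_off(): hands the job in; it is judged then, once.
The state is a dict: "t": time; "q": joint angles; "qd": joint speeds; "tau": joint torques, N m; "tcp_pos": TCP position; "tool_rot": TCP orientation; "force": force on the tool from outside, world axes, zero at the start; "ft_torque": the same for the moment, N m; "finger_gap": opening from 0.0 (shut) to 1.0 (fully open); "gripper_force": force on a finger pad.
Only numpy, scipy, OpenCV 4.12 (cv2) and the standard library are available. Lean on these libraries where they do the work, as an engineer would, in place of code of your own. Each camera call takes 0.05 s, during which the arm holds its last target. There are 200 camera calls.

## Task

Take the yellow label holder out of the wooden rack and slide its lower edge down behind the lip of the red bracket on the aluminium crossbar. Press it fully home against the spring strip hidden in the bracket, square and upright, and finish while still holding it pressed home: do not let go, the spring would push it out again. Leave the other holders, the weights, the hangers and the cup where they stand.

Things in the scene. Friction and masses are not known exactly. Their poses are not given: they have to be found in the camera images.
- holder_yellow: label holder to fit: upright white plate 60 mm wide (y), 6 thick (x), 80 tall (z), about 60 g, yellow card on both like faces (either way round is right). Its top 16 mm is a yellow grip bar 12 mm thick: grip it from above across the thickness. The lowest 4 mm are only 4 mm thick. Stands upright in any of the three rack slots, foot 10 mm above the table. Origin: centre of its underside
- rack: wooden rack fixed to the table, 180 mm (x) by 85 mm (y), 34 mm tall, yaw varies; three slots along y at x = -60, 0, +60 mm, each 7.5 mm wide, 63 mm long, 24 mm deep, with its floor 10 mm above the table, each holding one upright label holder. Origin: centre of its underside on the table
- bracket: red label bracket fixed to the far face of the crossbar; its x points from crossbar to lip. An upward-open channel 9 mm wide (x -4.5 to 4.5 mm) and 90 mm long (y -45 to 45 mm, between end cheeks 97 mm high). Back plate on the -x side, up to 107 mm above the table; lip on the +x side, see mouth. Channel floor at 61 mm. Origin: on the table under the middle of the channel, z up
- mouth (a point): middle of the channel's mouth, 90 mm above the table, where the 3 mm thick upright lip ends; above it the lip flares outwards (+x) at about 45 degrees up to 99 mm height, a lead-in about 9 mm wide. Axes as the bracket's
- seat (a joint): travel (m) of the black spring strip (86 x 8 mm) in the channel, pressed down by the holder's foot: 0 = up, top 78 mm above the table (12 mm below the mouth); 0.008 = on its stop, top 70 mm above the table: the holder is home. The spring pushes up with about 3 N at first and 7 N at the stop, where the force rises sharply; it springs back when let go
- crossbar: aluminium beam 260 mm long (its y), 40 by 40 mm, on two feet fixed to the table; its top is 105 mm above the table and its middle line 30 mm to the -x side of the channel. The bracket may sit anywhere along it; yaw varies. Origin: on the table, on the line under the channel, at half its length
- holder_blue: label holder exactly like the yellow one in size and shape, but with blue grip bar and blue cards; stands in the rack; leave it there. Origin at the centre of its underside
- holder_green: label holder exactly like the yellow one in size and shape, but with green grip bar and green cards; stands in the rack; leave it there. Origin at the centre of its underside
- weight0: dark steel disc weight, 60 mm across, 12 mm thick, lying near the robot; leave alone. Origin at the centre of its underside
- weight1: dark steel disc weight, 60 mm across, 12 mm thick, lying farther away; leave alone. Origin at the centre of its underside
- hanger0: steel weight hanger on the left: disc foot 56 mm across with an upright 5 mm rod, 175 mm tall, hooked at the top; leave alone. Origin at the centre of its underside
- hanger1: steel weight hanger on the right, as hanger0; leave alone. Origin at the centre of its underside
- cup: blue cup, 70 mm across, 80 mm tall, mouth up, at the back; leave alone. Origin at the centre of its underside
There are look-alikes about, which are no part of the job. Of the things that look like the holder_yellow, the middle-sized one is meant.

How it is judged:
On the way, in this order (a step that is already met when the one before it is completed fails the run):
1. the yellow holder is lifted clear of the rack, gripped by the robot (height (world z) of holder_yellow above 0.04 m and contact force between any of the fingers, the arm and holder_yellow above 1 N), for 0.2 s.
2. its lower edge is behind the lip of the bracket, in the channel (x of holder_yellow in the frame of bracket between -0.004 and 0.004 m and y of holder_yellow in the frame of bracket between -0.02 and 0.02 m and z of holder_yellow in the frame of mouth between -0.03 and -0.004 m and angle between holder_yellow's own z axis and vertical below 0.12 rad and angle between the x axis of holder_yellow and the x axis of bracket, either way round below 0.15 rad), for 0.05 s.
At the end, for the whole second after the job is handed in: The yellow holder stands in the bracket's channel behind the lip, upright within 0.12 rad and square to it within 0.15 rad, presses the spring strip down by at least 6 of its 8 mm with more than 3 N, at rest, and the robot is still touching and pressing it (all of step 2 and value of joint seat above 0.006 m and contact force between holder_yellow and bracket above 3 N and contact force between any of the fingers, the arm and holder_yellow above 1 N and linear speed of holder_yellow below 0.02 m/s); the arm keeps its last pose, push and grip.
It fails at once if another label holder is moved more than 30 mm (distance of any of holder_blue, holder_green from where it was at the start of the episode above 0.03 m).
It fails at once if a weight is moved more than 30 mm (distance of any of weight0, weight1 from where it was at the start of the episode above 0.03 m).
It fails at once if a hanger is moved more than 30 mm (distance of any of hanger0, hanger1 from where it was at the start of the episode above 0.03 m).
It fails at once if the cup is moved more than 30 mm (distance of cup from where it was at the start of the episode above 0.03 m).
It also fails if it takes over 43 s, if anything falls off the work surface, if the arm or the gripper's body presses on something with over 40 N, if the wrist force passes 120 N, or if a joint passes its speed limit or range.

## Working session

There is one attempt and no reset: what is moved stays moved. The work goes in short steps, Python scripts to look and compute and a tool call to move; the robot and the scene stay as the last step left them, time stands still between calls to the robot, and variables do not carry over. Pictures are saved under pics/ and viewed, at most 10 in all, crops included, and the job is handed in when it is done.

Besides the shell and the picture viewer there is one more tool, called after "Emit:" by a JSON object that holds its "method" and its "body", one argument or row to a line. send_rows: Moves the arm, as the interface text tells. Its arguments: {"type":"object","properties":{"commands":{"type":"string"},"grip_force":{"type":"number"}},"required":["commands"]}

```bash
mkdir -p pics
cat > h.py <<'E'
import numpy as np, cv2, pickle
def snap(n,tag):
    from station import cams
    s=cams.snapshot(n); pickle.dump(s,open(f'pics/{tag}.pkl','wb'))
    cv2.imwrite(f'pics/{tag}.png',s['pixels'][:,:,::-1]); return s
def load(tag): return pickle.load(open(f'pics/{tag}.pkl','rb'))
def ray(s,u,v,fish=False):
    K=s['intrinsics']; x=(u-K[0][2])/K[0][0]; y=(v-K[1][2])/K[1][1]
    if fish:
        r=np.hypot(x,y); d=np.array([x/r*np.sin(r),y/r*np.sin(r),np.cos(r)]) if r>1e-9 else np.array([0,0,1.])
    else: d=np.array([x,y,1.])
    return np.array(s['eye']),np.array(s['rotation'])@d
def onz(s,u,v,z,fish=False):
    e,d=ray(s,u,v,fish); return e+d*(z-e[2])/d[2]
def two(s1,p1,s2,p2,f1=False,f2=False):
    e1,d1=ray(s1,*p1,f1); e2,d2=ray(s2,*p2,f2)
    t=np.linalg.lstsq(np.c_[d1,-d2],e2-e1,rcond=None)[0]
    a,b=e1+t[0]*d1,e2+t[1]*d2; return (a+b)/2,np.linalg.norm(a-b)
E
python3 - <<'E'
from h import *
from station import readout
for n in('scene','side','wrist'):
    s=snap(n,n+'0'); print(n,s['eye'],np.round(s['rotation'],3).tolist(),s['intrinsics'][0][0])
print(readout.sense())
a=[load(n+'0')['pixels'][:,:,::-1] for n in('scene','side','wrist')]
E
```

```text
scene [ 1.4600985  -0.81021501  0.90450541] [0.807, 0.357, -0.188, -0.43] 565.3357254970718
side [-0.1460492  -0.64230213  1.09335789] [0.848, -0.381, 0.147, -0.339] 503.2057421640929
wrist [0.62506255 0.08138796 0.37392314] [0.987, 0.0, -0.001, 0.159] 371.64829954431775
{'t': 0.15, 'q': array([-1.78486383e-01,  5.28281352e-01,  1.43360853e+00, -2.03643096e-05,
        1.18141327e+00, -1.78503690e-01]), 'qd': array([-0.00123867, -0.00270237, -0.00434388,  0.00036446, -0.00182433,
       -0.00066436]), 'tau': array([ 1.17890530e-03, -4.42742836e+01, -1.78276026e+01, -2.15643640e-04,
        5.61750654e-03, -9.84718270e-06]), 'tcp_pos': array([6.24459868e-01, 1.29890552e-04, 2.38540588e-01]), 'tool_rot': array([ 7.07097665e-01,  7.07115380e-01, -4.95506666e-04, -6.97147389e-04]), 'force': array([ 0.58581237, -0.14295158, -1.12018901]), 'ft_torque': array([ 0.03814713,  0.00263966, -0.00478262]), 'gripper_force': 0.0, 'finger_gap': 0.9981690935871224}
```

View pics/scene0.png

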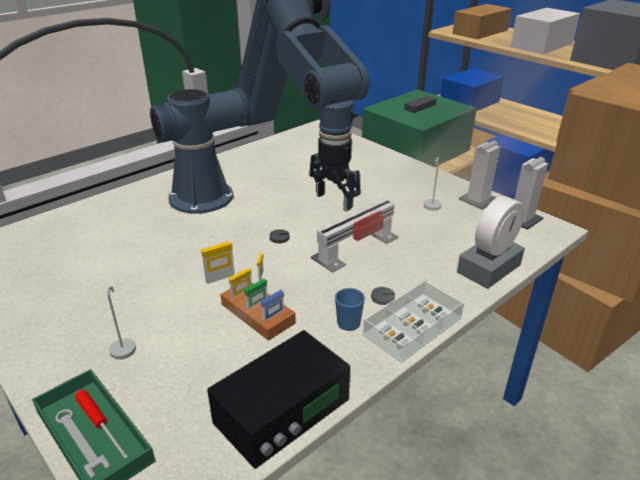

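View pics/side0.png

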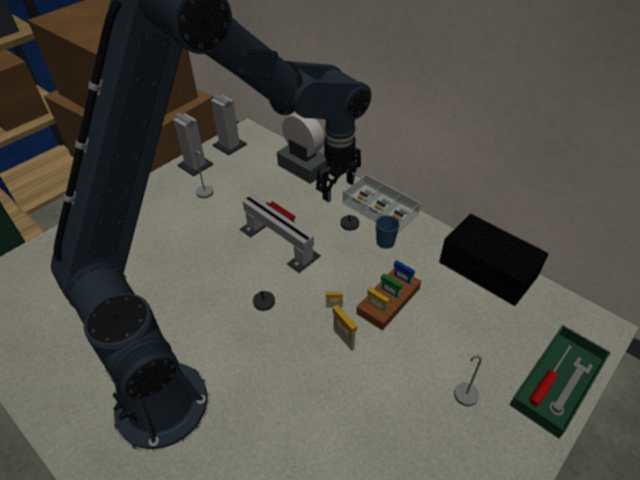

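View pics/wrist0.png

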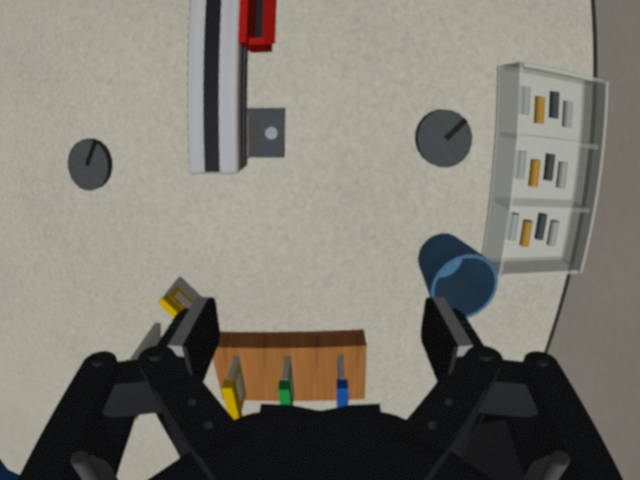

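Scene picture: three yellow look-alikes: large one at (217,262), small one at (260,267), and the one in the rack at (240,283). The one in the rack fits: middle-sized and standing in a slot beside green (257,292) and blue (272,304). The red bracket is at (369,225). I'll confirm in a crop and measure.

```bash
sed -i "s/np.array(s\['rotation'\])@d/R.from_quat(s['rotation']).as_matrix()@d/; 1i from scipy.spatial.transform import Rotation as R" h.py
cat >> h.py <<'E'
RNG={'y':((18,120,100),(32,255,255)),'r':((0,180,80),(6,255,255)),'g':((45,120,50),(80,255,255)),'b':((108,150,60),(130,255,255))}
def blobs(s,c,amin=15):
    hsv=cv2.cvtColor(s['pixels'],cv2.COLOR_RGB2HSV); m=cv2.inRange(hsv,*map(np.array,RNG[c]))
    if c=='r': m|=cv2.inRange(hsv,np.array((174,180,80)),np.array((180,255,255)))
    cs,_=cv2.findContours(m,cv2.RETR_EXTERNAL,cv2.CHAIN_APPROX_NONE)
    return sorted([k for k in cs if cv2.contourArea(k)>amin],key=cv2.contourArea,reverse=True)
E
python3 - <<'E'
from h import *
for n in('scene0','side0','wrist0'):
    s=load(n)
    for c in 'yrgb':
        for k in blobs(s,c)[:6]:
            (u,v),wh,a=cv2.minAreaRect(k); f=n[0]=='w'
            p=onz(s,u,v,.08,f)
            if .2<p[0]<1 and abs(p[1])<.5: print(n,c,np.round((u,v)),np.round(wh),round(a),cv2.contourArea(k),p.round(3))
a=load('scene0')['pixels'][225:345,190:310,::-1]; b=load('side0')['pixels'][250:370,310:430,::-1]
cv2.imwrite('pics/crop1.png',cv2.resize(np.hstack([a,b]),(800,400),interpolation=cv2.INTER_CUBIC))
E
```

```text
scene0 y [219. 256.] [24. 31.] 74 591.5 [ 0.425 -0.206  0.08 ]
scene0 y [241. 281.] [18. 26.] 62 322.5 [ 0.547 -0.223  0.08 ]
scene0 y [259. 259.] [ 4. 14.] 11 39.0 [ 0.506 -0.139  0.08 ]
scene0 g [317. 405.] [12. 40.] 54 312.0 [ 0.944 -0.341  0.08 ]
side0 y [344. 316.] [30.  6.] 48 151.5 [ 0.423 -0.194  0.08 ]
side0 y [378. 294.] [23.  4.] 32 74.5 [ 0.533 -0.215  0.08 ]
side0 y [334. 293.] [16.  4.] 7 31.5 [ 0.461 -0.129  0.08 ]
side0 r [281. 210.] [28.  4.] 34 87.5 [0.593 0.195 0.08 ]
side0 g [392. 280.] [22.  4.] 31 58.5 [ 0.592 -0.213  0.08 ]
side0 b [404. 267.] [21.  3.] 29 40.0 [ 0.652 -0.211  0.08 ]
wrist0 y [229. 399.] [41. 12.] 75 319.0 [ 0.525 -0.213  0.08 ]
wrist0 y [539. 110.] [25.  8.] 90 174.0 [0.816 0.095 0.08 ]
wrist0 y [534. 173.] [ 8. 26.] 6 172.0 [0.816 0.038 0.08 ]
wrist0 y [526. 233.] [ 7. 25.] 9 155.0 [ 0.816 -0.019  0.08 ]
wrist0 y [168. 307.] [22.  7.] 45 139.5 [ 0.477 -0.096  0.08 ]
wrist0 r [257.  23.] [34. 48.] 2 908.5 [0.575 0.153 0.08 ]
wrist0 g [285. 393.] [24. 12.] 90 238.5 [ 0.587 -0.199  0.08 ]
wrist0 b [342. 394.] [27.  8.] 90 49.0 [ 0.648 -0.199  0.08 ]
```

View pics/crop1.png

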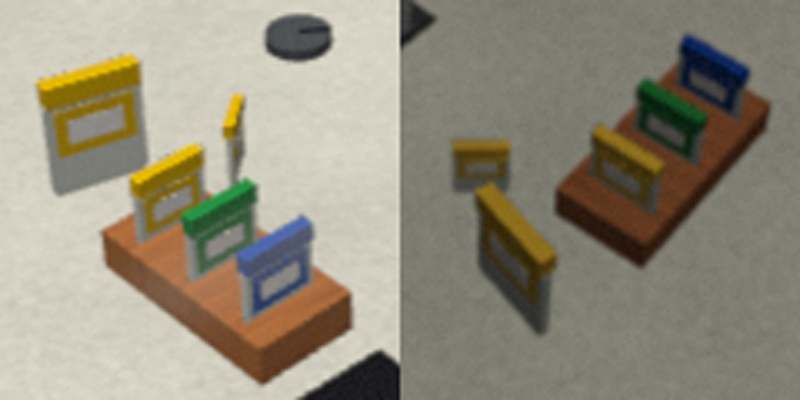

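The crop confirms it: the middle-sized yellow holder stands in the rack slot nearest the robot. The large look-alike is free-standing on the left and the small one is behind. Next I'll put the wrist camera over the bracket.

Emit:
{"method": "send_rows", "body": {
  "commands": "85 0.95 -0.2 0 0;85 0.95 -0.2 0 0;85 0.95 -0.2 0 0;85 0.95 -0.2 0 0;85 0.95 -0.2 0 0;85 0.95 -0.2 0 0;85 0 0 0 0;85 0 0 0 0;85 0 0 0 0;85 0 0 0 0"
}}

```text
t: 0.98
tcp_pos: [0.6013, 0.1131, 0.2392]
tool_rot: [0.707, 0.707, -0.0, 0.0]
force: [0.8, -0.4, 0.1]
finger_gap: 0.995
gripper_force: 0.0
```

Run:
```python
from h import *
s=snap('wrist','wb')
print(s['eye'],s['rotation'])
for k in blobs(s,'r'):
    print(cv2.minAreaRect(k),cv2.contourArea(k),cv2.boxPoints(cv2.minAreaRect(k)).round().tolist())
for n,(u,v) in {'sc':(122,349),'sc2':(433,205)}.items(): print(n,onz(load('scene0'),u,v,0).round(3))
print('h0',onz(load('side0'),466,394,0).round(3))
k=max(blobs(s,'r'),key=cv2.contourArea);x,y,w,h=cv2.boundingRect(k)
x0,y0=max(x-45,0),max(y-30,0); c=s['pixels'][y0:y+h+30,x0:x+w+45,::-1]; print(x0,y0,c.shape)
f=min(800/c.shape[1],600/c.shape[0]); print(f)
cv2.imwrite('pics/wbc.png',cv2.resize(c,None,fx=f,fy=f,interpolation=cv2.INTER_CUBIC))
```

```text
[0.60176858 0.19442985 0.37462486] [ 9.87249935e-01 -5.22170385e-04 -3.12650542e-04  1.59176619e-01]
((290.012451171875, 126.20332336425781), (34.05834197998047, 136.0458984375), 0.8951737284660339) 4240.0 [[272.0, 194.0], [274.0, 58.0], [308.0, 58.0], [306.0, 194.0]]
sc [ 0.483 -0.513  0.   ]
sc2 [0.547 0.521 0.   ]
h0 [ 0.487 -0.514  0.   ]
228 28 (197, 126, 3)
3.045685279187817
```

View pics/wbc.png

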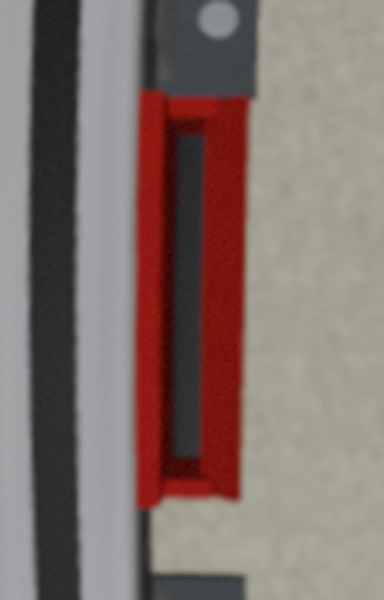

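Wrist crop of the bracket: back plate strip cx 137–162, black spring strip cx 177–203, lip inner edge cx≈203, cheeks' inner edges cy≈117 and 478.

Run:
```python
from h import *
s=load('wb'); g=s['pixels'].astype(int)
P=lambda cx,cy,z: onz(s,228+(cx+.5)/3.0457-.5,28+(cy+.5)/3.0457-.5,z,True).round(4)
for n,a in {'bp out top':(141,91,.107),'bp out bot':(137,507,.107),'bp in top':(164,95,.107),'bp in bot':(161,500,.107),'cheek in top':(185,118,.097),'cheek in bot':(185,478,.097),
 'lip in top':(204,140,.09),'lip in bot':(202,455,.09),'flare top':(247,97,.099),'flare bot':(239,498,.099),'strip top L':(178,140,.078),'strip bot L':(175,455,.078)}.items(): print(n,P(*a))
# crossbar top edges z .105 by gray profile
for v in (40,100,160,200): print(v,g[v,225:312].sum(1).tolist()) if v in(120,) else None
for v in range(60,200,15): print(v,[tuple(x) for x in g[v,270:312:1,:2]][0:0], g[v,268:312,0].tolist())
```

```text
bp out top [0.5693 0.2333 0.107 ]
bp out bot [0.5666 0.1332 0.107 ]
bp in top [0.5747 0.2321 0.107 ]
bp in bot [0.5725 0.1349 0.107 ]
cheek in top [0.5787 0.2277 0.097 ]
cheek in bot [0.5776 0.1383 0.097 ]
lip in top [0.5828 0.2228 0.09  ]
lip in bot [0.5815 0.1428 0.09  ]
flare top [0.5937 0.2324 0.099 ]
flare bot [0.5912 0.1335 0.099 ]
strip top L [0.5753 0.2241 0.078 ]
strip bot L [0.5734 0.1407 0.078 ]
60 [] [159, 159, 152, 145, 139, 140, 144, 145, 146, 146, 146, 145, 142, 127, 108, 120, 130, 133, 133, 134, 134, 136, 135, 136, 135, 137, 136, 135, 135, 133, 128, 115, 104, 101, 105, 111, 113, 115, 115, 118, 115, 113, 114, 119]
75 [] [159, 156, 151, 144, 140, 140, 145, 146, 146, 146, 146, 145, 139, 113, 83, 64, 57, 50, 40, 41, 41, 40, 44, 38, 40, 43, 68, 99, 117, 120, 119, 120, 121, 119, 119, 120, 118, 119, 119, 120, 125, 138, 151, 160]
90 [] [158, 156, 150, 141, 136, 138, 143, 143, 143, 143, 143, 141, 127, 97, 69, 61, 56, 46, 38, 41, 43, 43, 41, 43, 42, 49, 79, 109, 121, 121, 123, 123, 122, 121, 122, 123, 122, 122, 123, 123, 131, 148, 162, 168]
105 [] [159, 154, 147, 139, 138, 142,
[... 775 characters left out ...]
 123, 123, 124, 125, 136, 151, 164, 166, 165]
165 [] [161, 154, 145, 138, 139, 145, 146, 145, 146, 145, 146, 139, 114, 81, 62, 59, 55, 44, 43, 48, 49, 48, 46, 50, 56, 82, 110, 122, 123, 124, 122, 122, 122, 120, 122, 122, 123, 122, 127, 136, 151, 161, 161, 160]
180 [] [160, 155, 147, 140, 141, 144, 145, 144, 146, 145, 143, 135, 108, 73, 61, 65, 68, 69, 70, 69, 70, 68, 70, 74, 73, 94, 116, 121, 123, 122, 122, 121, 124, 124, 123, 123, 122, 123, 131, 143, 157, 163, 161, 163]
195 [] [161, 157, 149, 137, 119, 103, 92, 89, 93, 115, 141, 154, 159, 159, 159, 158, 159, 160, 162, 162, 162, 161, 161, 162, 165, 167, 168, 167, 168, 168, 166, 163, 163, 163, 165, 166, 167, 164, 163, 163, 163, 164, 164, 165]
```

Emit:
{"method": "send_rows", "body": {
  "commands": "85 -1 -0.18 0 0;85 -1 -0.18 0 0;85 -1 -0.18 0 0;85 -1 -0.18 0 0;85 -1 -0.18 0 0;85 -1 -0.18 0 0;85 -1 -0.18 0 0;85 -1 -0.18 0 0;85 -1 -0.18 0 0;85 -1 -0.18 0 0;85 -1 -0.18 0 0;85 -1 -0.18 0 0;85 -1 -0.18 0 0;85 -1 -0.18 0 0;85 -1 -0.18 0 0;85 -1 -0.18 0 0;85 -1 -0.18 0 0;85 -1 -0.18 0 0;85 -1 -0.18 0 0;85 -1 -0.18 0 0"
}}

```text
t: 2.7
tcp_pos: [0.5283, -0.288, 0.2393]
tool_rot: [0.708, 0.707, -0.0, 0.0]
force: [0.4, 0.1, 0.3]
finger_gap: 0.991
gripper_force: 0.0
```

Emit:
{"method": "send_rows", "body": {
  "commands": "40 0 0 0 0;40 0 0 0 0;40 0 0 0 0;40 0 0 0 0"
}}

```text
t: 3.03
tcp_pos: [0.5288, -0.2852, 0.2392]
tool_rot: [0.707, 0.707, 0.0, -0.0]
force: [0.2, 0.5, -0.8]
finger_gap: 0.469
gripper_force: 0.0
```

Run:
```python
from h import *
s=snap('wrist','wr')
print(s['eye'],s['rotation'])
for c in 'ygb':
  for k in blobs(s,c,60)[:3]: print(c,cv2.contourArea(k),cv2.boxPoints(cv2.minAreaRect(k)).round(1).tolist(),[onz(s,*p,.09,True).round(4).tolist()[:2] for p in cv2.boxPoints(cv2.minAreaRect(k))])
cs=[k for k in blobs(s,'y') if abs(onz(s,*k.mean((0,1)),.09,True)[0]-.53)<.03]
x,y,w,h=cv2.boundingRect(max(cs,key=cv2.contourArea)); x0,y0=x-60,max(y-35,0); c=s['pixels'][y0:y0+150,x0:x0+200,::-1]; print(x0,y0)
cv2.imwrite('pics/wrc.png',cv2.resize(c,None,fx=4,fy=4,interpolation=cv2.INTER_CUBIC))
```

```text
[ 0.52926303 -0.20405589  0.37473229] [ 9.87341555e-01  8.82019009e-05 -4.27221113e-04  1.58607892e-01]
y 1748.0 [[148.1999969482422, 163.5], [164.3000030517578, 63.79999923706055], [183.3000030517578, 66.9000015258789], [167.3000030517578, 166.5]] [[0.387, -0.2408], [0.4059, -0.1602], [0.4224, -0.1646], [0.4045, -0.2442]]
y 1289.5 [[308.3999938964844, 86.30000305175781], [325.8999938964844, 85.5999984741211], [328.79998779296875, 164.89999389648438], [311.29998779296875, 165.5]] [[0.5204, -0.1853], [0.5335, -0.1848], [0.5359, -0.2459], [0.5225, -0.2464]]
y 395.0 [[235.5, 0.5], [242.8000030517578, -7.0], [277.3999938964844, 26.5], [270.1000061035156, 34.099998474121094]] [[0.4645, -0.114], [0.4701, -0.108], [0.4971, -0.1378], [0.4916, -0.1436]]
g 1220.5 [[382.70001220703125, 87.0999984741211], [403.0, 86.69999694824219], [404.6000061035156, 161.89999389648438], [384.29998779296875, 162.39999389648438]] [[0.5765, -0.185], [0.5923, -0.1838], [0.5954, -0.2426], [0.5791, -0.2434]]
g 141.5 [[448.8999938964844, 443.3999938964844], [461.29998779296875, 432.8999938964844], [475.1000061035156, 449.29998779296875], [462.70001220703125, 459.70001220703125]] [[0.6882, -0.5761], [0.7003, -0.5578], [0.7299, -0.5979], [0.7175, -0.6183]]
g 89.0 [[423.6000061035156, 427.0], [453.79998779296875, 423.29998779296875], [454.29998779296875, 427.6000061035156], [424.20001220703125, 431.3999938964844]] [[0.6485, -0.5378], [0.6857, -0.537], [0.6883, -0.5453], [0.6506, -0.546]]
b 251.5 [[445.1000061035156, 157.3000030517578], [447.79998779296875, 110.5], [464.1000061035156, 111.4000015258789], [461.5, 158.1999969482422]] [[0.6288, -0.2377], [0.6292, -0.2002], [0.6432, -0.1999], [0.6431, -0.2378]]
b 118.5 [[443.5, 101.5], [458.70001220703125, 79.9000015258789], [475.1000061035156, 91.5], [459.79998779296875, 113.0999984741211]] [[0.6253, -0.1934], [0.6378, -0.175], [0.6522, -0.1829], [0.6395, -0.2015]]
249 51
```

View pics/wrc.png

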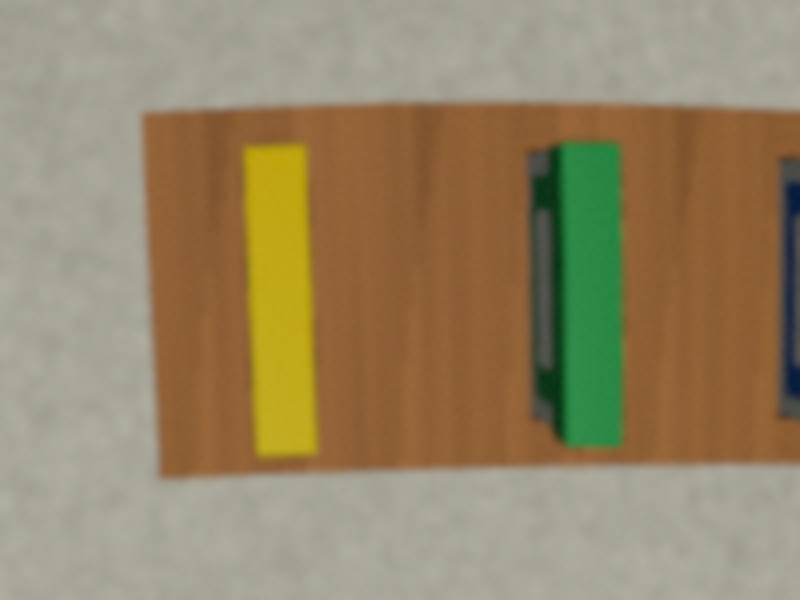

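Yellow bar is at (0.528, −0.216), measuring 61×13 mm against the 60×12 given, yaw +2.2°. Channel centre is at (0.578, 0.183), yaw −1.3°.

Emit:
{"method": "send_rows", "body": {
  "commands": "40 0.87 -0.01 0 0;40 0.87 -0.01 0 0;40 0.87 -0.01 0 0;40 0.87 -0.01 0 0;40 0 0 0 -0.55;40 0 0 0.8 0;40 0 0 1 0;40 0 0 1 0;40 0 0 1 0;40 0 0 0 0;40 0 0 0 0;40 0 0 0 0;40 0 0 0 0"
}}

```text
t: 4.17
tcp_pos: [0.5291, -0.2162, 0.1648]
tool_rot: [0.693, 0.721, 0.0, 0.001]
force: [0.5, 0.9, -0.2]
finger_gap: 0.467
gripper_force: 0.0
```

Run:
```python
from h import *
from station import readout
s=snap('wrist','wg')
r=readout.sense();print(r['tcp_pos'],r['tool_rot'])
for k in blobs(s,'y',60)[:4]: b=cv2.boxPoints(cv2.minAreaRect(k));P=[onz(s,*p,.09,True).round(4) for p in b];print(cv2.contourArea(k),b.round(1).tolist(),[p.tolist()[:2] for p in P],np.mean(P,0))
```

```text
[ 0.52904611 -0.21640694  0.16480445] [6.93209672e-01 7.20734582e-01 2.80792654e-04 1.39048811e-03]
2543.0 [[110.9000015258789, 282.20001220703125], [121.80000305175781, 160.1999969482422], [145.6999969482422, 162.3000030517578], [134.6999969482422, 284.29998779296875]] [[0.3824, -0.25], [0.4039, -0.164], [0.4212, -0.1657], [0.4025, -0.2498]] [ 0.4025   -0.207375  0.09    ]
1892.0 [[307.0, 193.0], [328.0, 193.0], [328.0, 289.0], [307.0, 289.0]] [[0.5209, -0.1828], [0.533, -0.1824], [0.5359, -0.2445], [0.5226, -0.245]] [ 0.5281   -0.213675  0.09    ]
939.0 [[212.5, 60.5], [223.8000030517578, 50.5], [269.0, 101.69999694824219], [257.70001220703125, 111.69999694824219]] [[0.4646, -0.1064], [0.471, -0.1008], [0.4979, -0.1308], [0.4917, -0.1365]] [ 0.4813   -0.118625  0.09    ]
```

View pics/wg.png

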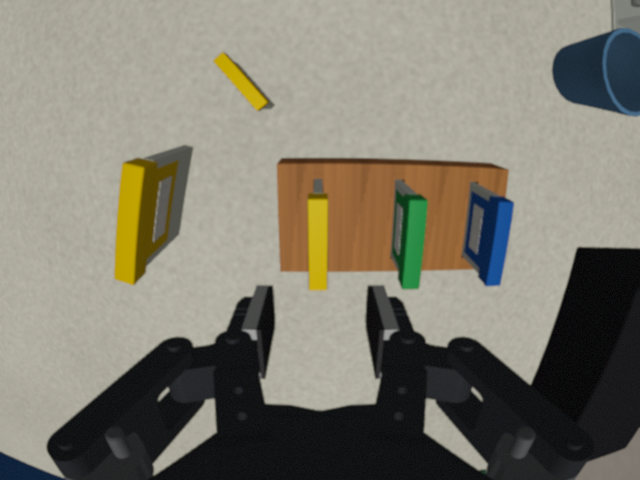

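The view shows the yellow bar (317,241) lined up between the fingers, with green and blue well clear. Descending to grip.

Emit:
{"method": "send_rows", "body": {
  "commands": "40 0.05 -0.04 0.9 0;40 0 0 0.95 0;40 0 0 0.95 0;40 0 0 0.95 0;40 0 0 0.95 0;40 0 0 0 0;40 0 0 0 0;40 0 0 0 0;40 0 0 0 0"
}}

```text
t: 4.97
tcp_pos: [0.5284, -0.2161, 0.0709]
tool_rot: [0.693, 0.721, 0.0, 0.002]
force: [0.4, 0.1, -0.0]
finger_gap: 0.47
gripper_force: 0.0
```

Emit:
{"method": "send_rows", "body": {
  "commands": "5 0 0 0 0;5 0 0 0 0;5 0 0 0 0;5 0 0 0 0;5 0 0 0 0;5 0 0 0 0;5 0 0 0 0;5 0 0 0 0",
  "grip_force": 60
}}

```text
t: 5.63
tcp_pos: [0.5279, -0.2157, 0.0704]
tool_rot: [0.693, 0.721, 0.0, 0.001]
force: [-0.2, -0.5, 6.1]
finger_gap: 0.131
gripper_force: 59.0
```

Emit:
{"method": "send_rows", "body": {
  "commands": "5 0 0 -0.3 0;5 0 0 -0.8 0;5 0 0 -0.9 0;5 0 0 -0.9 0;5 0 0 -0.9 0;5 0 0 -0.9 0;5 0 0 -0.9 0;5 0 0 -0.9 0;5 0 0 -0.9 0;5 0 0 0 0.88;5 0 0 0 0;5 0 0 0 0;5 0 0 0 0"
}}

```text
t: 6.72
tcp_pos: [0.5267, -0.215, 0.2166]
tool_rot: [0.715, 0.699, -0.0, -0.001]
force: [-0.5, -0.6, -1.1]
finger_gap: 0.127
gripper_force: 58.9
```

Emit:
{"method": "send_rows", "body": {
  "commands": "5 0.5 0.05 0 0;5 1 0.1 0 0;5 1 0.1 0 0;5 1 0.1 0 0;5 1 0.1 0 0;5 1 0.1 0 0;5 1 0.1 0 0;5 1 0.1 0 0;5 1 0.1 0 0;5 1 0.1 0 0;5 1 0.1 0 0;5 1 0.1 0 0;5 1 0.1 0 0;5 1 0.1 0 0;5 1 0.1 0 0;5 1 0.1 0 0;5 1 0.1 0 0;5 1 0.1 0 0;5 1 0.1 0 0;5 1 0.1 0 0"
}}

```text
t: 8.38
tcp_pos: [0.5744, 0.1753, 0.2164]
tool_rot: [0.715, 0.699, -0.001, -0.001]
force: [1.1, -0.6, -1.1]
finger_gap: 0.127
gripper_force: 58.9
```

Emit:
{"method": "send_rows", "body": {
  "commands": "5 0.45 0.05 0 0;5 0 0 0 0;5 0 0 0 0;5 0 0 0 0;5 0 0 0 0;5 0 0 0 0"
}}

```text
t: 8.88
tcp_pos: [0.5765, 0.1815, 0.2173]
tool_rot: [0.716, 0.698, -0.0, -0.0]
force: [0.2, -0.1, -0.9]
finger_gap: 0.129
gripper_force: 58.9
```

Run:
```python
from h import *
from station import readout
r=readout.sense();print(r['tcp_pos'],R.from_quat(r['tool_rot']).as_matrix().round(4).tolist(),r['finger_gap'],r['gripper_force'])
im=[]
for n in('scene','side','wrist'):
    s=snap(n,n+'h')
    for c in 'yr':
        for k in blobs(s,c,10)[:5]: print(n,c,cv2.contourArea(k),cv2.boxPoints(cv2.minAreaRect(k)).round(1).tolist())
a=load('scenehx'.replace('x',''))['pixels'][150:270,300:460,::-1];b=load('sideh')['pixels'][130:250,220:380,::-1];w=load('wristh')['pixels'][150:450,120:520,::-1]
t=np.hstack([cv2.resize(a,(400,300),interpolation=cv2.INTER_CUBIC),cv2.resize(b,(400,300),interpolation=cv2.INTER_CUBIC)])
cv2.imwrite('pics/held.png',np.vstack([t,np.hstack([w,np.zeros_like(w)])]))
```

```text
[0.57647185 0.18151781 0.21728122] [[0.0244, 0.9997, -0.0004], [0.9997, -0.0244, -0.0002], [-0.0002, -0.0004, -1.0]] 0.12932322251211015 58.85528326034546
scene y 594.5 [[200.1999969482422, 249.1999969482422], [230.0, 239.6999969482422], [237.1999969482422, 262.70001220703125], [207.39999389648438, 272.1000061035156]]
scene y 73.5 [[357.8999938964844, 179.0], [372.0, 172.8000030517578], [379.1000061035156, 188.6999969482422], [365.0, 195.0]]
scene y 39.0 [[256.0, 265.79998779296875], [258.70001220703125, 252.3000030517578], [262.79998779296875, 253.1999969482422], [260.1000061035156, 266.6000061035156]]
scene y 10.5 [[388.5, 333.5], [392.0, 330.0], [394.0, 332.0], [390.5, 335.5]]
scene r 473.0 [[72.5, 395.0], [83.30000305175781, 387.20001220703125], [108.0, 421.20001220703125], [97.19999694824219, 429.0]]
side y 140.5 [[332.0, 306.8999938964844], [336.1000061035156, 303.20001220703125], [356.5, 325.5], [352.5, 329.20001220703125]]
side y 32.0 [[326.0, 292.0], [342.0, 292.0], [342.0, 294.0], [326.0, 294.0]]
side y 15.0 [[276.8999938964844, 175.60000610351562], [278.6000061035156, 173.
[... 298 characters left out ...]
2422], [271.0, 201.0], [293.3999938964844, 215.89999389648438], [291.20001220703125, 219.1999969482422]]
wrist y 3947.0 [[303.0, 394.0], [303.0, 264.0], [337.0, 264.0], [337.0, 394.0]]
wrist y 130.0 [[555.9000244140625, 277.29998779296875], [561.2999877929688, 253.89999389648438], [567.7999877929688, 255.39999389648438], [562.4000244140625, 278.79998779296875]]
wrist y 105.5 [[543.4000244140625, 327.0], [549.0, 306.6000061035156], [555.0, 308.29998779296875], [549.5, 328.70001220703125]]
wrist y 61.0 [[530.0, 370.0], [534.5999755859375, 356.20001220703125], [540.0, 358.0], [535.4000244140625, 371.79998779296875]]
wrist r 1981.5 [[307.0, 282.0], [307.0, 153.0], [342.0, 153.0], [342.0, 282.0]]
```

View pics/held.png

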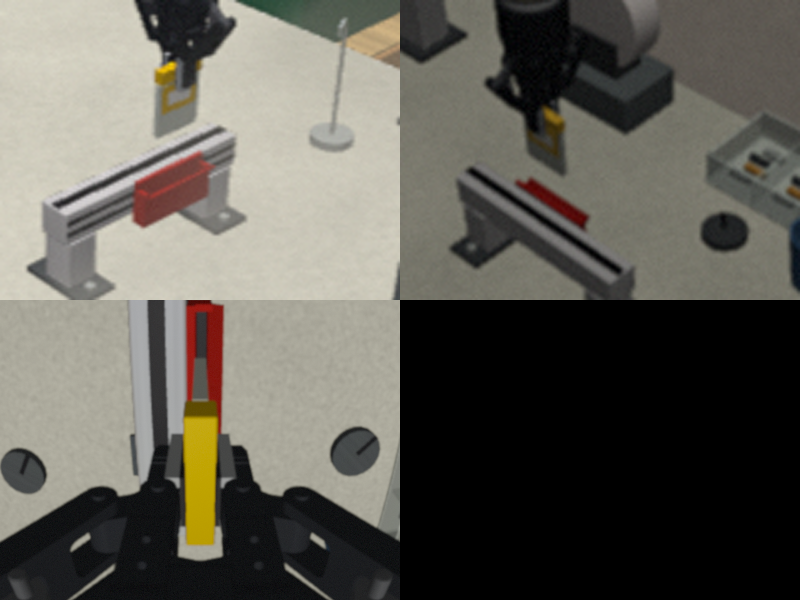

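Held picture: the holder is upright in the grip, its grey plate seen in the wrist view at about (320,210), just above the bracket. I'll measure the foot and the channel in the same wrist picture.

Run:
```python
from h import *
s=load('wristh'); g=s['pixels'].astype(int)
for v in (165,180,195,202,206,210,214,220,230,240,248): print(v,' '.join('%d/%d'%(a,b) for a,b in g[v,304:346,:2]))
```

```text
165 146/141 138/113 141/74 149/37 153/27 153/24 153/28 153/26 154/26 150/28 138/25 113/26 84/37 62/46 54/54 53/54 53/53 55/53 53/52 54/54 53/54 57/49 67/33 95/24 115/20 122/16 127/23 127/18 127/19 127/18 127/19 128/22 129/22 127/19 128/21 128/21 130/22 130/23 134/46 143/95 157/140 167/163
180 147/144 137/118 140/79 150/44 153/28 154/26 153/24 154/27 154/28 151/24 136/23 109/22 77/33 57/48 52/52 53/54 54/54 54/53 54/53 52/51 53/52 54/48 66/33 95/23 114/14 127/22 130/22 129/19 129/21 129/21 128/16 129/23 130/22 129/24 128/18 128/20 129/19 131/28 136/59 149/108 163/146 169/165
195 149/146 140/119 141/81 149/44 152/27 152/25 152/25 152/28 152/27 150/26 136/25 107/20 75/29 54/42 53/51 53/52 54/53 51/51 50/49 52/53 51/49 54/47 70/29 104/26 120/14 128/22 130/21 129/21 129/22 130/26 128/21 129/21 129/20 130/23 131/23 130/21 132/18 134/34 140/72 153/122 166/153 171/167
202 149/145 141/121 143/82 151/45 154/27 154/25 154/25 154/24 154/25 150/26 137/25 108/21 73/28 54/44 52/50 53/50 53/51 53/53 51/51 52/50 51/51 52/47 70/33 100/22 121/22 129/23 131/24 130/23 129/18 129/18 129/19 130/23 131/25 1
[... 1434 characters left out ...]
20 131/19 130/17 131/21 131/20 129/16 130/19 130/26 135/58 149/108 163/146 169/164 172/170
240 154/154 144/137 140/106 143/63 149/28 154/30 151/26 147/42 127/62 103/79 88/85 85/87 86/87 86/87 86/87 85/86 87/88 85/87 86/87 87/88 86/87 87/88 92/84 103/69 117/46 126/30 128/22 128/20 128/22 127/18 129/20 128/18 128/18 128/21 130/24 131/22 132/32 139/76 153/124 166/155 172/168 173/172
248 156/155 146/138 141/109 143/64 150/34 153/25 153/31 146/54 127/83 110/99 101/101 101/102 102/103 101/102 101/102 100/101 100/101 101/102 101/101 101/102 101/102 103/103 102/103 106/92 117/68 127/39 130/22 132/24 132/24 130/19 131/22 131/24 129/19 130/21 128/19 130/21 130/32 139/76 154/126 168/157 172/168 174/172
```

Run:
```python
from h import *
s=load('wristh'); X=lambda u,v,z: onz(s,u,v,z,True)
def chan(p): # offset normal to channel axis (yaw -.0235), referred to y=.183
    return p[0]-.0235*(p[1]-.183)
for u,v,z,o in((315.2,165,.107,.0045),(315.0,195,.107,.0045),(326.9,165,.09,-.0045),(326.6,195,.09,-.0045)):
    p=X(u,v,z); print('channel',p.round(4),round(chan(p)+o,4))
for a,b,v,z in((314.2,326.3,213,.160),(313.8,326.8,220,.167),(313.2,327.4,230,.178),(303,337,268,.2363),(303,337,330,.2363),(303,337,390,.2363)):
    p,q=X(a,v,z),X(b,v,z); m=(p+q)/2; print('holder',m.round(4),round(chan(m),4),'w',round((q-p)[0],4))
```

```text
channel [0.5749 0.2267 0.107 ] 0.5784
channel [0.5742 0.2062 0.107 ] 0.5781
channel [0.5829 0.224  0.09  ] 0.5775
channel [0.5823 0.202  0.09  ] 0.5773
holder [0.5778 0.2084 0.16  ] 0.5772 w 0.0065
holder [0.5778 0.2066 0.167 ] 0.5772 w 0.0068
holder [0.5777 0.2047 0.178 ] 0.5772 w 0.007
holder [0.5777 0.2104 0.2363] 0.5771 w 0.0117
holder [0.5771 0.1848 0.2363] 0.577 w 0.0127
holder [0.5763 0.1539 0.2363] 0.577 w 0.0142
```

Holder is 0.6 mm short of the channel centre (0.5772 against 0.5778). Correct that and lower to just above the mouth.

Emit:
{"method": "send_rows", "body": {
  "commands": "5 0.05 0.03 0.5 0;5 0 0 0.8 0;5 0 0 0.8 0;5 0 0 0.4 0;5 0 0 0.3 0;5 0 0 0.2 0;5 0 0 0.2 0;5 0 0 0.2 0;5 0 0 0 0;5 0 0 0 0;5 0 0 0 0"
}}

```text
t: 9.95
tcp_pos: [0.5773, 0.1836, 0.1494]
tool_rot: [0.715, 0.699, 0.0, 0.0]
force: [0.5, -0.0, -1.0]
finger_gap: 0.133
gripper_force: 59.6
```

Emit:
{"method": "send_rows", "body": {
  "commands": "5 0 0 0.15 0;5 0 0 0.15 0;5 0 0 0.15 0;5 0 0 0.15 0;5 0 0 0 0;5 0 0 0 0"
}}

```text
t: 10.45
tcp_pos: [0.5772, 0.1836, 0.1375]
tool_rot: [0.715, 0.699, 0.0, -0.0]
force: [-0.6, 0.4, 2.5]
finger_gap: 0.128
gripper_force: 60.1
```

Spring contact is where it should be (foot about 77 mm up, +3 N) with no side force. Pressing home.

Emit:
{"method": "send_rows", "body": {
  "commands": "5 0 0 0.1 0;5 0 0 0.1 0;5 0 0 0.05 0;5 0 0 0.05 0;5 0 0 0 0;5 0 0 0 0;5 0 0 0 0"
}}

```text
t: 11.03
tcp_pos: [0.5772, 0.1836, 0.1317]
tool_rot: [0.715, 0.699, 0.0, 0.0]
force: [-2.0, 0.3, 5.2]
finger_gap: 0.13
gripper_force: 60.5
```

Emit:
{"method": "send_rows", "body": {
  "commands": "5 0 0 0.05 0;5 0 0 0 0;5 0 0 0 0;5 0 0 0 0"
}}

```text
t: 11.37
tcp_pos: [0.5773, 0.1836, 0.1308]
tool_rot: [0.715, 0.699, 0.0, 0.0]
force: [-2.0, 0.1, 4.9]
finger_gap: 0.125
gripper_force: 60.6
```

Emit:
{"method": "send_rows", "body": {
  "commands": "5 0 0 0.05 0;5 0 0 0 0;5 0 0 0 0;5 0 0 0 0"
}}

```text
t: 11.7
tcp_pos: [0.5774, 0.1836, 0.1304]
tool_rot: [0.715, 0.699, 0.0, 0.0]
force: [-1.5, -0.1, 8.8]
finger_gap: 0.129
gripper_force: 61.0
```

Emit:
{"method": "send_rows", "body": {
  "commands": "5 0 0 0.05 0;5 0 0 0 0;5 0 0 0 0;5 0 0 0 0"
}}

```text
t: 12.03
tcp_pos: [0.5776, 0.1836, 0.1303]
tool_rot: [0.715, 0.699, 0.001, 0.001]
force: [-2.8, -0.7, 13.6]
finger_gap: 0.127
gripper_force: 61.7
```

Force rose sharply to 13.6 N, so it is on the stop. One check picture before handing in.

Run:
```python
from h import *
from station import readout
a=snap('scene','scf')['pixels'][160:250,320:440,::-1];w=snap('wrist','wf')['pixels'][120:420,200:440,::-1]
cv2.imwrite('pics/fin.png',np.hstack([cv2.resize(a,(480,360),interpolation=cv2.INTER_CUBIC),cv2.resize(w,(288,360))]))
r=readout.sense();print(r['tcp_pos'],r['force'],r['finger_gap'],r['qd'].max())
```

```text
[0.57756195 0.18365454 0.13035172] [-3.50270888 -0.89819381 13.74089945] 0.12767202421028184 0.0017255300180782824
```

View pics/fin.png

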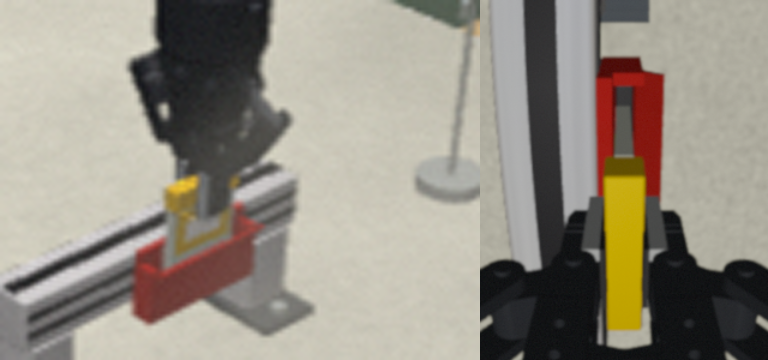

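The picture shows the holder upright and square in the channel behind the lip, still gripped. Handing in.

```bash
python3 -c "
from station import sign_off
print(sign_off())"
```

```text
the job is handed in; nothing more can be done
None
```

I handed the job in with the yellow holder upright behind the bracket's lip, pressed onto the spring's stop at about 14 N and still gripped; the hand-in call returned no verdict.

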